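# Make up two soap gift kits and correct the wrong part

## Task

Make up the two soap gift kits: the square tray gets the round soap in its larger compartment and the tall bottle in its smaller one; the long tray gets the bar of soap in its larger compartment and the short bottle in its smaller one. The long tray was packed with one wrong container: take it out and put it where it belongs. Whatever is in neither kit (the jar and the square soap) must end standing on the stock board, everything upright and flat on its base, and no bottle or jar may be tipped over on the way.

Things in the scene. Friction and masses are not known exactly. Their poses are not given: they have to be found in the camera images.
- stock_board: Flat brown wooden board, 240 x 240 mm, 6 mm thick, with the stock on it; fixed. Origin: centre of its underside, which lies on the worktop at z = 0. x and y run along its edges. At the start four things stand on it near (+-58, +-58) mm in its frame, one in each quarter, in any order.
- square_tray: Square shallow cardboard tray with blue-grey floor, 148 x 148 mm, fixed, turned any way, empty. Floor 6 mm thick; outer walls and divider 4 mm thick, tops 18 mm above the worktop. Origin: centre of underside. Divider runs along y. In x the larger (soap) compartment spans -70 to 10 mm, centre -30; the smaller (bottle) one 14 to 70 mm, centre 42; both -70 to 70 mm in y.
- long_tray: Long shallow cardboard tray, same floor, 180 (x) x 92 mm, fixed, turned any way. Floor 6 mm; walls and divider 4 mm thick, tops 18 mm above worktop. Origin: centre of underside. In x the larger (soap) compartment spans -86 to 18 mm, centre -34; the smaller (bottle) one 22 to 86 mm, centre 54; both -42 to 42 mm in y. Starts with bar soap in the larger, wrong container in the smaller.
- round_soap: Round ivory soap, a disc of 56 mm diameter, 34 mm high, 85 g. Origin: centre of its underside, z up. Starts on the stock board.
- square_soap: Square ivory soap, 54 x 54 mm, 34 mm high, 100 g. Origin: centre of its underside, z up. Starts on the stock board and belongs to neither kit.
- bar_soap: Oblong ivory bar of soap, 80 (x) x 50 (y) mm, 34 mm high, 130 g. Origin: centre of its underside, z up. Starts in the larger compartment of the long tray, where it belongs.
- short_bottle: Short slim amber glass bottle with black cap, 24 mm diameter, 58 mm high with the cap, 30 g, standing. Origin: centre of its underside, z up. Starts on the stock board.
- tall_bottle: Tall amber glass bottle with black cap, 33 mm diameter, 78 mm high with the cap, 70 g, standing. Origin: centre of its underside, z up. Starts on the stock board or, wrongly, in the long tray.
- jar: Squat white jar with white lid, 46 mm diameter, 48 mm high with the lid, 80 g, standing. Origin: centre of its underside, z up. Starts on the stock board or, wrongly, in the long tray.
Mind the look-alikes: they are no part of the job. Leave any blue or turquoise look-alike of the tall_bottle alone.

How it is judged (in metres and radians):
At the end, for the whole second after the job is handed in: Square tray: round soap in larger, tall bottle in smaller compartment. Long tray: bar soap in larger, short bottle in smaller. Each within its compartment (3 mm allowance), on the floor. Jar, square soap on the board, centres 10 mm inside its edges. All upright within 0.1 rad, released, at rest (x of round_soap in the frame of square_tray between -0.045 and -0.015 m and y of round_soap in the frame of square_tray between -0.045 and 0.045 m and z of round_soap in the frame of square_tray between 0.003 and 0.01 m and angle between each of round_soap, tall_bottle, bar_soap, short_bottle, jar, square_soap's own z axis and vertical below 0.1 rad and linear speed of each of round_soap, tall_bottle, bar_soap, short_bottle, jar, square_soap below 0.02 m/s and x of tall_bottle in the frame of square_tray between 0.0275 and 0.0565 m and y of tall_bottle in the frame of square_tray between -0.0565 and 0.0565 m and z of tall_bottle in the frame of square_tray between 0.003 and 0.01 m and x of bar_soap in the frame of long_tray between -0.064 and -0.004 m and y of bar_soap in the frame of long_tray between -0.02 and 0.02 m and z of bar_soap in the frame of long_tray between 0.003 and 0.01 m and x of short_bottle in the frame of long_tray between 0.031 and 0.077 m and y of short_bottle in the frame of long_tray between -0.033 and 0.033 m and z of short_bottle in the frame of long_tray between 0.003 and 0.01 m and x of jar in the frame of stock_board between -0.11 and 0.11 m and y of jar in the frame of stock_board between -0.11 and 0.11 m and z of jar in the frame of stock_board between 0.003 and 0.01 m and x of square_soap in the frame of stock_board between -0.11 and 0.11 m and y of square_soap in the frame of stock_board between -0.11 and 0.11 m and z of square_soap in the frame of stock_board between 0.003 and 0.01 m); the robot touches nothing.
It fails at once if a bottle or the jar is tipped over (more than 0.7 rad) (angle between any of tall_bottle, short_bottle, jar's own z axis and vertical above 0.7 rad).
It also fails if it takes over 99 s, if anything falls off the work surface, if the arm or the gripper's body presses on something with over 40 N, if the wrist force passes 120 N, or if a joint passes its speed limit or range.

## Robot

A 6-joint arm with a two-finger parallel gripper is mounted at the origin on the work surface. World frame = base frame: x ahead of the robot, y to its left, z up, the work surface at z = 0. Lengths are in mm, angles in rad, forces in N, time in s.
With the tool pointing down it reaches from about 350 to 875 mm from the base axis. Payload 4.2 kg.
Tool frame: the origin (TCP) lies at the very end of the fingers, on their centre line; the grasp point (between the pads) lies 19 mm behind it; z points along the fingers, y is the direction in which the jaws open and shut (so a half turn about z gives the same grasp; the last joint's range is limited). The gripper opens to 85 mm and grips with 20 to 120 N. Pads are 22 mm wide; open, the fingers measure 114 mm over their backs; the gripper's body (76 mm by 85 mm) begins 54 mm behind the grasp point. The pads swing forward as they close: fully open they stand 13 mm farther back than shut.
Start: joints at [-0.912, 0.385, 0.008, 0, -1.194, -0.259], TCP at [243.284, -575.684, 231.312] pointing down, gripper open.
Joint ranges: [-3.14, 3.14], [-1.21, 2.06], [-1.07, 1.41], [-3.16, 2.05], [-2.99, -0.16], [-3.1, 3.1]. Speed limits (rad/s): [2.79, 2.79, 3.14, 3.14, 3.14, 3.14].

## Interface

Orientations are given as a unit quaternion [x, y, z, w].
In Python, from bench import arm, optics, job gives the robot as it stands.
- The arm moves only by the tool send_rows, never from a script. Its argument "steps" is a list that holds one entry, the list of rows, each a list of 5 numbers: the shift along the tool's x, y, z in cm, then the turn about the tool's z in rad, then the opening, from 0 (shut) to 1 (fully open). A call has 1 to 10 rows; each row shifts and turns the pose as measured when the row begins, along the tool's axes as they then stand; what a row does not reach is not made up. A row lasts 1/12 s, in which the tool goes at most 41.7 mm and 7.16 degrees, less where a joint would pass 70% of its speed; a pose out of reach is approached as far as the arm can. A call with a gripper value outside its range is refused whole. The fingers move at their own pace and stop on an object; the grip force is fixed at half the most. Time passes only in rows, so rows that do not move let the fingers close. It gives the time, the measured TCP pose, the force and the opening at its end, in the units of the state.
- arm.read_state(): the state, without advancing time (a new reading comes with each control period).
- optics.get_image(name): name is "scene" or "top" or "wrist"; returns (picture, depth): 480x640x3 uint8, blue, green, red; 480x640 float32, mm along the optical axis (not along the pixel's ray), 0 where there is no reading.
- optics.get_calibration(name): a dict with "K" (3x3 intrinsics, pixels), "k1" (the pictures are not rectified: a ray, as slopes to the right and down, at radius r is drawn at 1 + k1 r^2 times it, then the intrinsics apply), "rvec" (rotation vector, rad) and "tvec" (3), from world to camera coordinates, as OpenCV has them; the wrist camera has in their place "hand_eye" (4x4, takes a point from camera to tool coordinates, whose origin is the TCP and whose axes are the flange's). Camera axes: x right, y down, z forward; pixel columns grow to the right and rows downward; lengths in mm; the calibration is good to about 2 mm. A picture is of the moment at which its call begins: read the wrist's pose just before it. get_calibration takes no time and is no camera call.
- job.job_done(): hands the job in, once; it reports no verdict.
The state is a dict: "clock": time; "joints": joint angles; "joint_vel": joint speeds; "joint_efforts": joint torques, N m; "position": TCP position; "ee_rot": TCP orientation; "contact_force": force on the tool from outside, world axes, zero at the start; "wrist_torque": the same for the moment, N m; "gripper_width": finger opening in mm.
Only numpy, scipy, OpenCV 4.12 (cv2) and the standard library are available. Lean on these libraries where they do the work, as an engineer would, in place of code of your own. Each camera call takes 0.05 s, during which the arm holds its last target. There are 200 camera calls.

## Working session

There is one attempt and no reset: what is moved stays moved. The work goes in short steps, Python scripts to look and compute and a tool call to move; the robot and the scene stay as the last step left them, time stands still between calls to the robot, and variables do not carry over. Pictures are saved under pics/ and viewed, about 12 in all and at most 16, crops included, and the job is handed in when it is done.

Besides the shell and the picture viewer there is one more tool, called after "Request:" by a JSON object that holds its "name" and its "arguments". send_rows: Moves the arm, as the interface text tells. Its arguments: {"type":"object","properties":{"steps":{"type":"array","items":{"type":"array","items":{"type":"array","items":{"type":"number"}}}}},"required":["steps"]}

```bash
ls; mkdir -p pics; python3 - <<'E'
from bench import arm,optics
import cv2,json
print(arm.read_state())
for n in("top","scene","wrist"):
    c=optics.get_calibration(n);print(n,c)
    p,d=optics.get_image(n);cv2.imwrite(f"pics/{n}0.png",p)
    import numpy as np;np.save(f"pics/{n}0d.npy",d)
E
```

```text
pics
{'clock': 0.0, 'joints': array([-9.12384953e-01,  3.85571725e-01,  6.62794522e-03, -5.51301464e-04,
       -1.19396891e+00, -2.58593790e-01]), 'joint_vel': array([ 0.00070524,  0.00189618, -0.00036873,  0.00084355,  0.00041572,
        0.00158039]), 'joint_efforts': array([ 3.56147775e-04, -3.92288733e+01,  1.88400686e+01,  4.18607578e+00,
       -4.62995900e-03, -1.60790353e-05]), 'position': array([ 243.08408967, -575.16068472,  230.20547933]), 'ee_rot': array([-1.98480144e-01,  9.80104304e-01,  1.06228526e-03, -2.38616132e-04]), 'contact_force': array([ 0.0950975 , -0.13842071,  0.01065579]), 'wrist_torque': array([-0.03233218, -0.01643832, -0.00582498]), 'gripper_width': 85.55439033525897}
top {'K': array([[444.05134708,   0.        , 313.08128484],
       [  0.        , 444.05134708, 243.5006338 ],
       [  0.        ,   0.        ,   1.        ]]), 'k1': -0.09519821508289761, 'rvec': array([ 2.16741707, -2.13230412,  0.11682036]), 'tvec': array([ 10.48678707, 517.16863887, 898.66111298])}
scene {'K': array([[531.4149071 ,   0.        , 318.38336217],
       [  0.        , 531.4149071 , 234.19575174],
       [  0.        ,   0.        ,   1.        ]]), 'k1': 0.01719351276222341, 'rvec': array([ 1.99239156,  1.20733307, -0.58848961]), 'tvec': array([-243.33908026, -252.2402631 , 1723.13580748])}
wrist {'K': array([[381.45154545,   0.        , 317.60266615],
       [  0.        , 381.45154545, 234.55416651],
       [  0.        ,   0.        ,   1.        ]]), 'k1': -0.04093815005332151, 'hand_eye': array([[ 6.54510208e-04, -9.59022729e-01, -2.83328389e-01,
         7.27951797e+01],
       [ 9.99999585e-01,  8.07381802e-04, -4.22787013e-04,
         2.25463584e-01],
       [ 6.34216540e-04, -2.83327995e-01,  9.59022860e-01,
        -1.42282795e+02],
       [ 0.00000000e+00,  0.00000000e+00,  0.00000000e+00,
         1.00000000e+00]])}
```

View pics/top0.png

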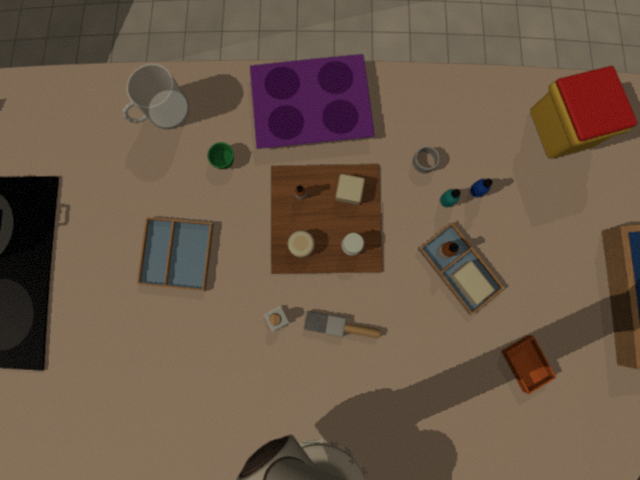

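View pics/scene0.png

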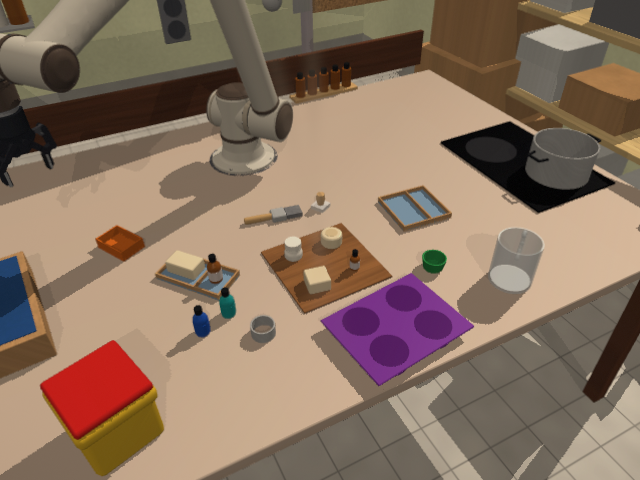

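Top view: board at px (271-381, 165-273), with round soap (301,244), jar (353,244), square soap (350,189) and short bottle (300,192). The empty square tray is at (176,254). The long tray at (462,268) holds the bar soap (474,283) and, wrongly, the tall bottle (452,248). The decoys at (451,198) and (481,187) are blue/turquoise. The scene view agrees.

```bash
cat > h.py <<'E'
import numpy as np,cv2
from bench import arm,optics
from scipy.spatial.transform import Rotation as R
def ext(n,st=None):
    c=optics.get_calibration(n)
    if n!="wrist":
        M=cv2.Rodrigues(np.array(c["rvec"]))[0]; return c,M.T,-M.T@np.array(c["tvec"]).ravel()
    A=R.from_quat(st["ee_rot"]).as_matrix(); H=c["hand_eye"]
    return c,A@H[:3,:3],A@H[:3,3]+st["position"]
def rays(n,px,st=None):
    c,M,o=ext(n,st); D=np.array([c["k1"],0,0,0,0.])
    u=cv2.undistortPoints(np.float64(px).reshape(-1,1,2),c["K"],D)[:,0]
    return o,np.c_[u,np.ones(len(u))]@M.T
def plane(n,px,z,st=None):
    o,d=rays(n,px,st); return o+d*((z-o[2])/d[:,2])[:,None]
def proj(n,P,st=None):
    c,M,o=ext(n,st); P=(np.float64(P).reshape(-1,3)-o)@M
    return cv2.projectPoints(P,np.zeros(3),np.zeros(3),c["K"],np.array([c["k1"],0,0,0,0.]))[0][:,0]
def tri(rs):  # [(o,d)] -> point nearest to the rays, residual
    A=np.zeros((3,3));b=np.zeros(3)
    for o,d in rs:
        d=d/np.linalg.norm(d);Q=np.eye(3)-np.outer(d,d);A+=Q;b+=Q@o
    p=np.linalg.solve(A,b); return p,[np.linalg.norm(np.cross(p-o,d/np.linalg.norm(d))) for o,d in rs]
def tool(st,w): # world displacement in tool axes
    return R.from_quat(st["ee_rot"]).inv().apply(w)
E
python3 - <<'E'
from h import *
p=cv2.imread("pics/top0.png");d=np.load("pics/top0d.npy");hsv=cv2.cvtColor(p,cv2.COLOR_BGR2HSV)
m=cv2.inRange(hsv,(95,50,50),(115,160,220))
for c in cv2.findContours(m,cv2.RETR_EXTERNAL,cv2.CHAIN_APPROX_NONE)[0]:
    if cv2.contourArea(c)<150: continue
    w=plane("top",c[:,0],6)[:,:2].astype(np.float32); r=cv2.minAreaRect(w)
    print("floor",c[:,0].mean(0),np.round(r[0],1),np.round(r[1],1),round(r[2],1))
def pt(u,v,n="top"):
    o,ry=rays(n,[[u,v]]); c,M,_=ext(n); z=np.load(f"pics/{n}0d.npy")[v,u]; ry=ry[0]; return o+ry*z
for nm,u in dict(round=(301,242),jar=(352,242),sq=(350,186),short=(299,187),tall=(454,246),bar=(474,282),boardc=(325,215),tray=(190,250),traysm=(158,250),ltray=(438,243),table=(240,300)).items(): print(nm,np.round(pt(*u),1))
# crop enlarge
a=cv2.resize(p[160:320,130:290],None,fx=4,fy=4)[:600]
b=cv2.resize(p[175:325,400:520],None,fx=4,fy=4)
cv2.imwrite("pics/c1.png",np.hstack([cv2.resize(p[210:300,130:222],None,fx=4,fy=4),cv2.resize(p[220:310,415:507],None,fx=4,fy=4)]))
E
```

```text
round [518.9  44.1  38.6]
jar [518.6 -61.1  53.8]
sq [639.3 -57.1  41.6]
short [630.1  49.5  63.1]
tall [ 509.8 -262.2   83.8]
bar [ 440.7 -316.6   38.9]
boardc [582.9  -5.5   6.4]
tray [501.8 287.2   5.8]
traysm [500.8 359.2   4.5]
ltray [ 525.7 -251.5    3.9]
table [396.1 174.9  -2.3]
```

View pics/c1.png

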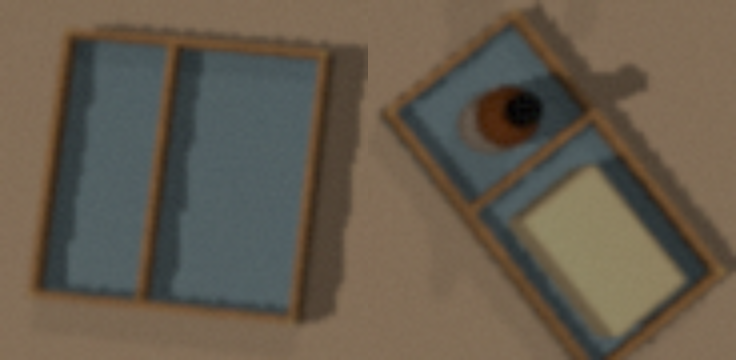

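The crop shows the square tray's rim corners, with the larger compartment on the image right (-y), and the long tray with the bottle at its upper-left end. Now I'll turn these into frames.

```bash
cat >> h.py <<'E'
def frame(n,divends,farside,z,st=None):pass
E
sed -i '/^def frame/d' h.py
python3 - <<'E'
from h import *
def rep(nm,c):
    w=plane("top",c,18)[:,:2]; r=cv2.minAreaRect(w.astype(np.float32)); print(nm,np.round(r[0],1),np.round(r[1],1),round(r[2],2),"\n",np.round(w,1).tolist())
rep("square",[(147,218.75),(212,222.5),(204.25,290),(138.75,283)])
rep("sqdiv",[(173.75,221.25),(166.25,285)])
rep("long",[(453,222.5),(419.75,248),(504.25,288),(473,310.5)])
rep("longdiv",[(470.5,249.5),(441.75,271.75)])
st=arm.read_state()
print(np.round(R.from_quat(st["ee_rot"]).as_matrix(),3))
# two-view heights: cap/top centres top vs scene by hue-free manual points
for nm,a,b in [("tall cap",(454,244.5),(213,259)),("short cap",(299,187),(355,253)),("jar top",(352.5,241),(292.5,242.5)),("round top",(301,241),(331,233.5)),("square top",(350,186),(317,276)),("bar top",(474,282),(186,262))]:
    p,res=tri([(rays("top",[a])[0],rays("top",[a])[1][0]),(rays("scene",[b])[0],rays("scene",[b])[1][0])]); print(nm,np.round(p,1),np.round(res,1))
E
```

```text
square [493.4 315.8] [145.1 145.7] 85.97 
 [[567.6, 383.3], [561.1, 238.3], [415.7, 248.5], [427.3, 392.8]]
sqdiv [493.6 327.3] [138.6   0. ] 176.36 
 [[562.8, 322.9], [424.4, 331.7]]
long [ 471.  -298.9] [176.9  92.2] 37.86 
 [[568.9, -281.3], [512.6, -208.2], [429.5, -389.6], [381.5, -320.6]]
longdiv [ 486.8 -286.4] [79.6  0. ] 127.46 
 [[511.0, -318.0], [462.5, -254.8]]
[[-0.921 -0.389 -0.001]
 [-0.389  0.921  0.002]
 [ 0.     0.002 -1.   ]]
tall cap [ 514.3 -264.1   74.7] [1. 1.]
short cap [632.   49.2  54.4] [0.8 0.8]
jar top [520.8 -63.4  49.1] [1.1 1.1]
round top [521.   43.6  36.4] [0.6 0.6]
square top [641.  -58.   34.4] [0.5 0.5]
bar top [ 442.1 -316.8   30.3] [2.9 2.9]
```

Request:
{"name": "send_rows", "arguments": {"steps": [[[-3.7,1.8,0.3,0,1],[-3.7,1.8,0.3,0,1],[-3.7,1.8,0.3,0,1],[-3.7,1.8,0.3,0,1],[-3.7,1.8,0.3,0,1],[-3.7,1.8,0.3,0,1],[-3.7,1.8,0.3,0,1],[-3.7,1.8,0.3,0,1],[0,0,0,-0.12,1],[0,0,0,-0.12,1]]]}}

```text
clock: 0.98
position: [464.0, -321.4, 201.4]
ee_rot: [-0.313, 0.95, 0.003, -0.002]
contact_force: [0.1, 0.5, -0.5]
gripper_width: 85.3
```

```bash
cat >> h.py <<'E'
def shot(name,n="wrist"):
    st=arm.read_state(); p,d=optics.get_image(n); cv2.imwrite(f"pics/{name}.png",p); np.save(f"pics/{name}.npy",d)
    import pickle; pickle.dump(st,open(f"pics/{name}.pkl","wb")); return st,p,d
def load(name):
    import pickle; return pickle.load(open(f"pics/{name}.pkl","rb")),cv2.imread(f"pics/{name}.png"),np.load(f"pics/{name}.npy")
E
python3 -c "
from h import *
st,p,d=shot('w1');print(st['position'],st['ee_rot'],proj('wrist',[[511,-263,84],[513.6,-265.8,6]],st))"
```

```text
[ 464.01713067 -321.43676771  201.38926316] [-0.3134639   0.94959382  0.00291517 -0.00185803] [[341.03163505 321.08501457]
 [331.79842561 280.94032348]]
```

View pics/w1.png

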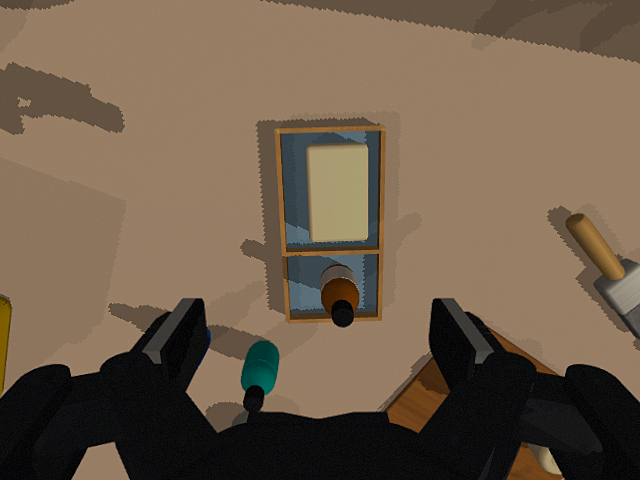

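Wrist view 1: cap of the tall bottle at (343,308) and body base at about (337,278). The long tray's rim corners are (275,128), (385,125), (382,321), (288,323), the bar soap sits well inside, and the jaws are aligned across the tray.

```bash
python3 - <<'E'
from h import *
st,p,d=load('w1')
w=plane("wrist",[(275,128),(385,125),(382,321),(288,323)],18,st)[:,:2]
r=cv2.minAreaRect(w.astype(np.float32));print("tray",np.round(r,1) if 0 else r)
print(np.round(plane("wrist",[(285,252),(380,250)],18,st),1))
h=cv2.cvtColor(p,cv2.COLOR_BGR2HSV)
print("cap plane84",np.round(plane("wrist",[(343,307)],84,st),1), "2view",[np.round(x,1) for x in tri([(rays("wrist",[(343,307)],st)[0],rays("wrist",[(343,307)],st)[1][0]),(rays("top",[(454.5,244.5)])[0],rays("top",[(454.5,244.5)])[1][0])])])
z=d[307,343]; o,ry=rays("wrist",[(343,307)],st); print("depth cap",o+ry[0]*z)
print("tray 2view corners")
T=[(473,310.5),(504.25,288),(453,222.5),(419.75,248)]  # unordered
Wp=[(385,125),(275,128),(288,323),(382,321)]
for a,b in zip(Wp,T):
    print(np.round(plane("wrist",[a],18,st)[0],1),np.round(plane("top",[b],18)[0],1))
E
```

```text
tray ((471.6884765625, -297.392822265625), (181.23788452148438, 90.80609130859375), 38.49755859375)
[[ 512.4 -320.4   18. ]
 [ 459.9 -252.5   18. ]]
cap plane84 [[ 500.7 -269.1   84. ]] 2view [array([ 510.1, -265.4,   71. ]), array([4.6, 4.6])]
depth cap [ 501.28425128 -268.47177865   82.38917954]
tray 2view corners
[ 373.  -317.9   18. ] [ 381.5 -320.6   18. ]
[ 429.  -389.3   18. ] [ 429.5 -389.6   18. ]
[ 569.4 -276.7   18. ] [ 568.9 -281.3   18. ]
[ 514.3 -205.5   18. ] [ 512.6 -208.2   18. ]
```

Request:
{"name": "send_rows", "arguments": {"steps": [[[-3.5,1.0,2.5,0,1],[-3.4,0.9,2.5,0,1],[0,0,2.5,-0.02,1],[0,0,1.5,0,1],[0,0,0,0,1]]]}}

```text
clock: 1.45
position: [508.1, -266.9, 112.4]
ee_rot: [-0.319, 0.948, 0.001, 0.0]
contact_force: [-0.4, 1.4, 0.7]
gripper_width: 85.4
```

```bash
python3 - <<'E'
from h import *
st,p,d=shot('w2');print(np.round(st['position'],1),st['ee_rot'])
P=[[508,-265,84],[508,-265,6]];print(proj('wrist',P,st))
E
```

```text
[ 508.1 -266.9  112.4] [-3.18905406e-01  9.47785931e-01  1.04482369e-03  2.80150189e-04]
[[320.03748228 280.75184344]
 [319.20769616 234.83873435]]
```

View pics/w2.png

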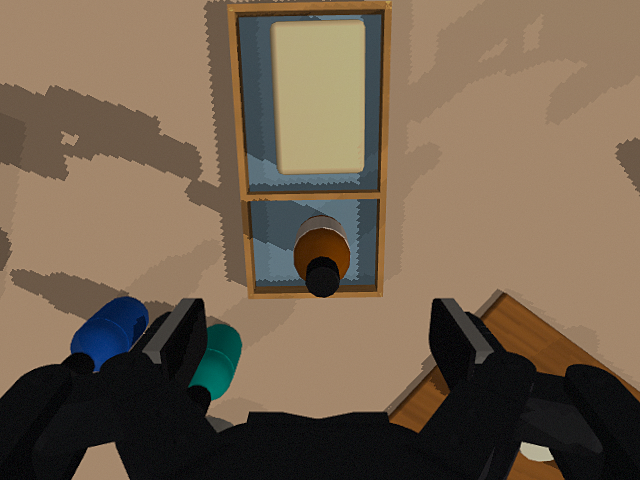

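Wrist view 2: cap top at (322,281), matching the predicted (320,281). Descending to grasp.

Request:
{"name": "send_rows", "arguments": {"steps": [[[0,0.1,3.5,0,1],[0,0.1,3.5,0,1],[0,0,1.0,0,1],[0,0,0,0,0],[0,0,0,0,0],[0,0,0,0,0],[0,0,0,0,0],[0,0,0,0,0],[0,0,0,0,0],[0,0,0,0,0]]]}}

```text
clock: 2.33
position: [516.3, -272.5, 47.0]
ee_rot: [-0.315, 0.949, -0.008, 0.011]
contact_force: [-0.3, -0.2, -1.6]
gripper_width: 31.1
```

```bash
python3 - <<'E'
from h import *
st,p,d=shot('w3');print(st)
E
```

```text
{'clock': 2.3333, 'joints': array([-0.20709812,  0.49781346, -0.33757667,  0.00372251, -0.70805829,
       -0.72561185]), 'joint_vel': array([ 0.00055383, -0.01675146,  0.00699549,  0.00138249, -0.00223904,
        0.00122366]), 'joint_efforts': array([-2.84028245e-02, -3.98609304e+01,  1.38566619e+01,  3.09597194e+00,
        5.63743827e-02, -4.77968922e-05]), 'position': array([ 516.3058484 , -272.50586854,   46.95938782]), 'ee_rot': array([-0.31495497,  0.94900732, -0.00793023,  0.01120662]), 'contact_force': array([-0.3468019 , -0.15607907, -1.60491892]), 'wrist_torque': array([-0.02906569,  0.0417569 ,  0.00186575]), 'gripper_width': 31.0981868227972}
```

View pics/w3.png

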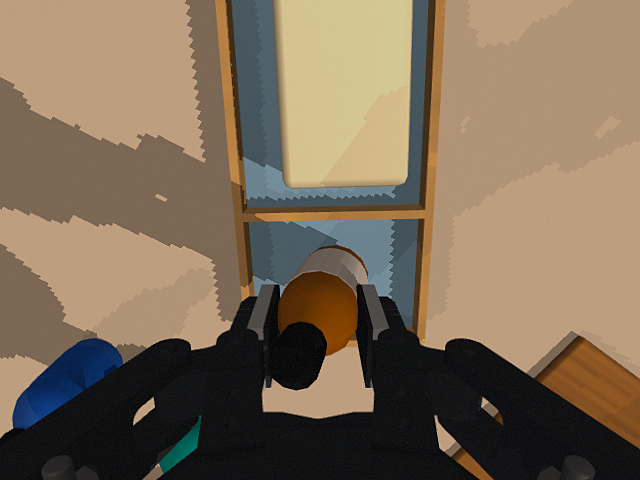

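```bash
python3 - <<'E'
from h import *
st,p,d=shot('s3','scene')
u=proj('scene',[[508,-265,30]])[0].astype(int);print(u)
x,y=u
c=p[max(0,y-80):y+60,x-80:x+80];cv2.imwrite("pics/s3c.png",cv2.resize(c,None,fx=4,fy=4,interpolation=cv2.INTER_CUBIC))
E
```

```text
[214 271]
```

View pics/s3c.png

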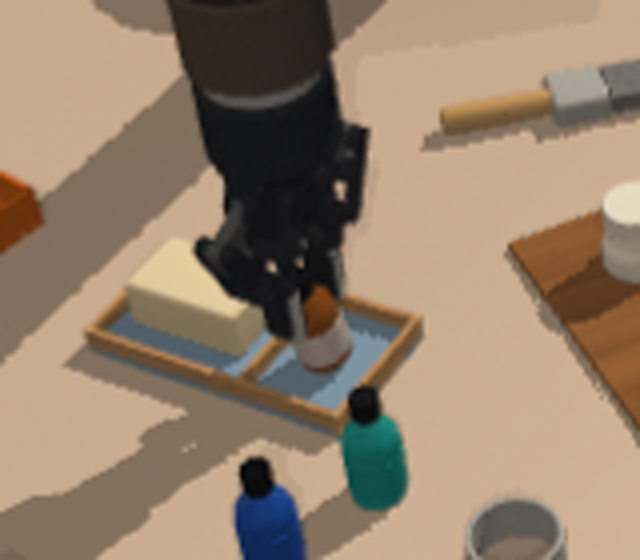

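The bottle is held tilted about 10-15° with its base still on the floor, because the grasp was too high, on the shoulder. I'll straighten it by moving back, release it gently, and grasp lower.

Request:
{"name": "send_rows", "arguments": {"steps": [[[0,0.4,0,0,0],[0,0.4,0,0,0],[0,0.3,0,0,0]]]}}

```text
clock: 2.68
position: [509.2, -263.2, 46.3]
ee_rot: [-0.315, 0.949, -0.008, 0.011]
contact_force: [-0.8, -0.5, -2.1]
gripper_width: 31.3
```

```bash
python3 - <<'E'
from h import *
st,q,d=shot('w4');print(st['position'],st['ee_rot'],st['contact_force'],st['gripper_width'])
st,p,d=shot('s4','scene')
x,y=214,271
c=p[y-50:y+40,x-50:x+50]
cv2.imwrite("pics/s4c.png",np.hstack([cv2.resize(c,None,fx=4,fy=4,interpolation=cv2.INTER_CUBIC),q[120:480,120:520]]))
E
```

```text
[ 509.15648654 -263.15875466   46.34026001] [-0.31469414  0.94909756 -0.00776443  0.01100614] [-0.7512809  -0.45341481 -2.08876117] 31.279037408160722
```

View pics/s4c.png

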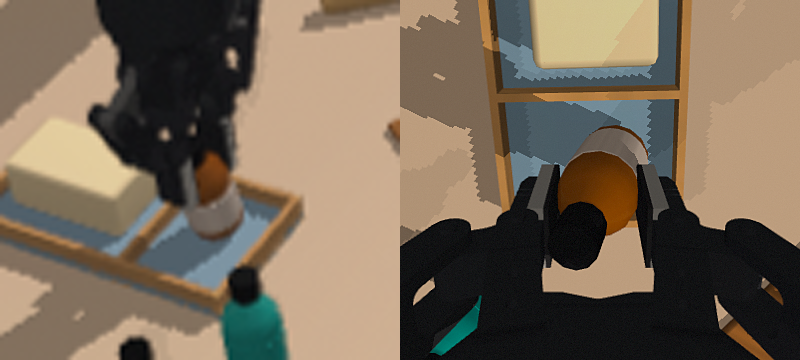

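```bash
python3 - <<'E'
from h import *
from scipy.optimize import least_squares
st,p,d=load('w4')
h=cv2.cvtColor(p,cv2.COLOR_BGR2HSV).astype(int)
v,u=np.mgrid[225:400,265:380]; v=v.ravel();u=u.ravel()
o,ry=rays("wrist",np.c_[u,v],st); P=o+ry*d[v,u][:,None]
H=h[v,u]
ok=(d[v,u]>0)&(P[:,2]>10)&(np.hypot(P[:,0]-509,P[:,1]+263)<30)
amb=ok&(H[:,0]<20)&(H[:,1]>150)&(H[:,2]>60)
lab=ok&(H[:,1]<90)&(H[:,2]>100)
cap=ok&(H[:,2]<45)
for n,m in(("amb",amb),("lab",lab),("cap",cap)): print(n,m.sum(),np.round(P[m].mean(0),1),np.round(np.percentile(P[m],[2,98],axis=0),1).tolist())
Q=P[lab]
def f(x):
    a=np.array([x[2],x[3],1]);a/=np.linalg.norm(a);c=np.array([x[0],x[1],Q[:,2].mean()])
    return np.linalg.norm(np.cross(Q-c,a),axis=1)-16.5
s=least_squares(f,[509,-263,0,0],loss='soft_l1');print(s.x,np.abs(s.fun).mean(),Q[:,2].mean())
y=R.from_quat(st["ee_rot"]).as_matrix();print(np.degrees(s.x[2:]@y[:2,:2]))
E
```

```text
amb 4403 [ 501.7 -266.    60. ] [[490.8, -278.1, 20.0], [514.8, -250.6, 69.4]]
lab 1288 [ 493.3 -264.2   37. ] [[489.1, -277.8, 22.5], [509.2, -249.0, 58.0]]
cap 5382 [ 506.3 -265.7   81.3] [[485.1, -282.6, 54.9], [521.3, -245.6, 115.8]]
[ 5.07001397e+02 -2.60208425e+02  1.05042743e-01 -1.28402656e-01] 0.4208143313442199 37.00198681036663
[-0.42906737 -9.49302539]
```

The axis fit shows the bottle held about 9.5° off vertical, its base about 10 mm clear of the floor, and the grip stable. I'll lift it, turn to the square tray's axis and carry it there. It will rock upright when set down.

Request:
{"name": "send_rows", "arguments": {"steps": [[[0,0,-1.5,0,0],[0,0,-2.0,0,0],[0,0,-1.0,-0.12,0],[0,0,-1.0,-0.12,0],[0,0,-1.0,-0.12,0],[0,0,0,-0.12,0],[0,0,0,-0.12,0],[0,0,0,-0.12,0],[0,0,0,-0.12,0],[0,0,0,0,0]]]}}

```text
clock: 3.62
position: [506.4, -261.2, 113.6]
ee_rot: [-0.688, 0.726, -0.011, 0.006]
contact_force: [-0.3, 0.1, -0.2]
gripper_width: 31.0
```

```bash
python3 - <<'E'
from h import *
st=arm.read_state();print(st['joints'],np.round(R.from_quat(st["ee_rot"]).as_matrix(),3),st['gripper_width'],st['contact_force'])
print(tool(st,np.array([496,300,120])-st['position']))
E
```

```text
[-0.19041134  0.3933026  -0.3062441   0.00390621 -0.84749229  0.13376713] [[-0.054 -0.998  0.023]
 [-0.999  0.054 -0.007]
 [ 0.006 -0.023 -1.   ]] 30.97255274976292 [-0.2828051   0.09074647 -0.21175146]
[-559.80064568   40.54317547  -10.72554339]
```

Request:
{"name": "send_rows", "arguments": {"steps": [[[-2,0.2,0,0,0],[-3,0.3,-0.3,0,0],[-3.5,0.3,-0.3,0,0],[-3.5,0.3,-0.2,0,0],[-3.5,0.3,0,0,0],[-3.5,0.3,0,0,0],[-3.5,0.3,0,0,0],[-3.5,0.3,0,0,0],[-3.5,0.3,0,0,0],[-3.5,0.3,0,0,0]]]}}

```text
clock: 4.45
position: [501.0, 77.9, 118.5]
ee_rot: [-0.671, 0.741, -0.011, 0.006]
contact_force: [0.9, 0.6, -0.7]
gripper_width: 30.7
```

Request:
{"name": "send_rows", "arguments": {"steps": [[[-3.5,0.3,0,0,0],[-3.5,0.3,0,0,0],[-3.5,0.3,0,0,0],[-3,0.2,0,0,0],[-3,0,0,0,0],[-2,0,0,0,0],[-1,0,0,0,0],[0,0,0,0,0]]]}}

```text
clock: 5.12
position: [508.8, 290.5, 116.9]
ee_rot: [-0.665, 0.747, -0.011, 0.008]
contact_force: [-0.3, -0.5, -0.6]
gripper_width: 30.4
```

```bash
python3 - <<'E'
from h import *
st,p,d=shot('w5');print(st['position'],np.round(R.from_quat(st["ee_rot"]).as_matrix(),3),st['gripper_width'])
E
```

```text
[508.84486972 290.45119952 116.89897304] [[-0.115 -0.993  0.026]
 [-0.993  0.115 -0.007]
 [ 0.004 -0.027 -1.   ]] 30.37269854964924
```

View pics/w5.png

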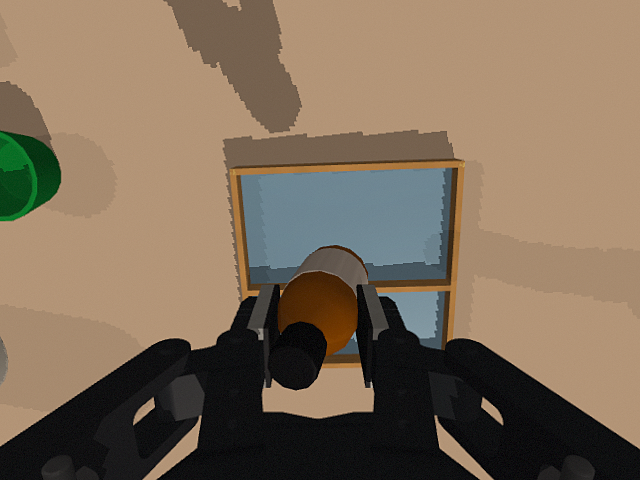

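The square tray's rim corners are at (231,170) and (464,162), and the divider ends at (243,291) and (452,285). The bottle is held, slightly tilted.

```bash
python3 - <<'E'
from h import *
from scipy.optimize import least_squares
st,p,d=load('w5')
w=plane("wrist",[(231,170),(464,162),(243,291),(452,285)],18,st)[:,:2];print(np.round(w,1))
e=(w[0]-w[1]+w[2]-w[3]);e/=np.linalg.norm(e);xax=np.array([-e[1],e[0]]); xax*=np.sign(xax[1]);print("ydir",e,"xdir",xax)
dv=(w[2]+w[3])/2; fr=(w[0]+w[1])/2; print("dist",(dv-fr)@xax, "centre from div",dv-12*xax,"from far edge",fr+74*xax)
h=cv2.cvtColor(p,cv2.COLOR_BGR2HSV).astype(int)
v,u=np.mgrid[235:300,280:372]; v=v.ravel();u=u.ravel()
o,ry=rays("wrist",np.c_[u,v],st); P=o+ry*d[v,u][:,None];H=h[v,u]
ok=(d[v,u]>0)&(P[:,2]>70)&(np.hypot(P[:,0]-509,P[:,1]-290)<35)
lab=ok&(H[:,1]<90)&(H[:,2]>100);amb=ok&(H[:,0]<20)&(H[:,1]>150)
Q=P[lab];print(lab.sum(),"low z",np.percentile(P[ok,2],[0.5,2,5]))
def f(x):
    a=np.array([x[2],x[3],1]);a/=np.linalg.norm(a);c=np.array([x[0],x[1],90.])
    return np.linalg.norm(np.cross(Q-c,a),axis=1)-16.5
s=least_squares(f,[509,290,0,0],loss='soft_l1');print(s.x,np.abs(s.fun).mean(),Q[:,2].mean())
y=R.from_quat(st["ee_rot"]).as_matrix();print(np.degrees(s.x[2:]@y[:2,:2]))
E
```

```text
[[560.4 240.5]
 [414.5 251.7]
 [566.8 323.8]
 [423.5 334.1]]
ydir [ 0.9972598 -0.073979 ] xdir [0.073979  0.9972598]
dist 83.17961751840107 centre from div [494.25187382 316.98236221] from far edge [492.93850338 319.90792315]
712 low z [86.06097489 88.74665393 91.73564677]
[5.01317747e+02 2.91187837e+02 2.11869951e-01 6.94302542e-03] 0.19685667014574112 108.55345581941869
[ -1.79094667 -12.00877262]
```

Request:
{"name": "send_rows", "arguments": {"steps": [[[-1.5,0.3,0,0,0],[-2.5,0.5,0,0,0],[-2.0,0.4,0,0,0],[-0.7,0.2,1.0,0,0],[0,0,2.0,0,0],[0,0,2.0,0,0],[0,0,1.5,0,0],[0,0,0.5,0,0]]]}}

```text
clock: 5.83
position: [504.0, 351.4, 43.7]
ee_rot: [-0.658, 0.753, -0.011, 0.006]
contact_force: [-2.3, -0.6, 5.2]
gripper_width: 31.1
```

Request:
{"name": "send_rows", "arguments": {"steps": [[[-0.4,0,-0.1,0,0],[0,0,0.2,0,0],[0,0,0,0,0.42],[0,0,0,0,0.45],[0,0,0,0,0.5],[0,0,0,0,0.5],[0,0,0,0,0.5]]]}}

```text
clock: 6.42
position: [505.9, 352.5, 46.3]
ee_rot: [-0.656, 0.754, -0.011, 0.007]
contact_force: [-0.2, 0.2, -0.2]
gripper_width: 42.6
```

```bash
python3 - <<'E'
from h import *
st,q,d=shot('w6');print(st['position'],st['ee_rot'],st['contact_force'],st['gripper_width'])
s2,p,d=shot('s6','scene')
x,y=proj('scene',[[497,355,40]])[0].astype(int)
c=p[y-45:y+45,x-50:x+50]
cv2.imwrite("pics/s6c.png",np.hstack([cv2.resize(c,None,fx=4,fy=4,interpolation=cv2.INTER_CUBIC),q[120:480,120:520]]))
E
```

```text
[505.89059621 352.51913139  46.26668414] [-0.65642238  0.75427466 -0.01138882  0.00704888] [-0.18099807  0.20380933 -0.2169561 ] 42.62016800092734
```

View pics/s6c.png

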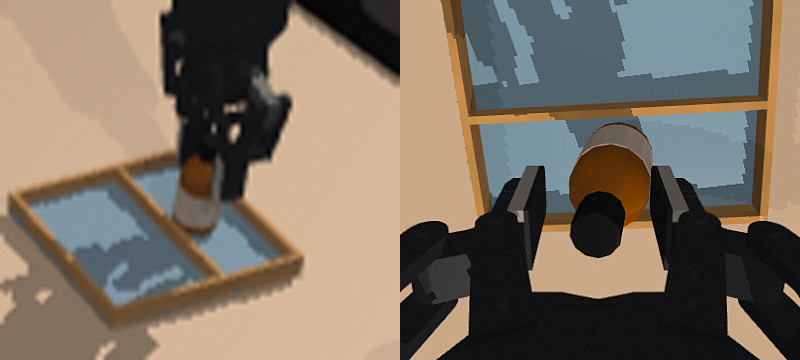

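The bottle's base is on the floor inside the smaller compartment, but it still leans slightly against the right finger. Opening further.

Request:
{"name": "send_rows", "arguments": {"steps": [[[0,0,0,0,0.6],[0,0,0,0,0.7],[0,0,0,0,0.8],[0,0,0,0,0.8]]]}}

```text
clock: 6.85
position: [505.8, 352.5, 45.9]
ee_rot: [-0.656, 0.754, -0.011, 0.007]
contact_force: [-0.6, 0.7, 0.8]
gripper_width: 68.4
```

```bash
cat > fit.py <<'E'
from h import *
from scipy.optimize import least_squares
import sys
name,x0,y0,r=sys.argv[1],*map(float,sys.argv[2:5])
st,p,d=shot(name);print(np.round(st['position'],1),st['gripper_width'],st['contact_force'])
h=cv2.cvtColor(p,cv2.COLOR_BGR2HSV).astype(int)
v,u=np.mgrid[100:420,200:440]; v=v.ravel();u=u.ravel()
o,ry=rays("wrist",np.c_[u,v],st); P=o+ry*d[v,u][:,None];H=h[v,u]
ok=(d[v,u]>0)&(P[:,2]>9)&(np.hypot(P[:,0]-x0,P[:,1]-y0)<25)
for n,m in(("label",ok&(H[:,1]<90)&(H[:,2]>100)),("amber",ok&(H[:,0]<20)&(H[:,1]>150)),("cap",ok&(H[:,2]<50))):
    if m.sum()>20:print(n,m.sum(),np.round(np.percentile(P[m],[1,50,99],axis=0),1).tolist())
m=ok&(H[:,1]<90)&(H[:,2]>100);Q=P[m]
def f(x):
    a=np.array([x[2],x[3],1]);a/=np.linalg.norm(a);c=np.array([x[0],x[1],30.])
    return np.linalg.norm(np.cross(Q-c,a),axis=1)-r
s=least_squares(f,[x0,y0,0,0],loss='soft_l1');print(s.x,np.abs(s.fun).mean())
E
python3 fit.py w7 497 353 16.5
```

```text
[505.8 352.5  45.9] 68.44540395634002 [-0.55566597  0.73699616  0.77547748]
label 775 [[478.3, 336.6, 16.9], [489.7, 339.2, 34.9], [510.9, 354.5, 120.4]]
amber 4583 [[479.5, 328.7, 11.6], [494.1, 344.0, 56.9], [508.9, 360.5, 69.5]]
cap 4407 [[476.2, 338.4, 69.5], [492.8, 346.5, 83.9], [515.8, 360.5, 127.5]]
[ 4.94519141e+02  3.53430077e+02 -3.46008413e-03  2.46064982e-02] 0.5209431872825008
```

The tall bottle stands upright at (494.5, 353.4), tray x ≈ 36 mm, inside limits. Next, the round soap.

Request:
{"name": "send_rows", "arguments": {"steps": [[[0,0,-3,0,0.8],[0,0,-4,0,0.9],[0,0,-2,0,1],[3.6,-0.7,0,0,1],[3.6,-0.7,0,0,1],[3.6,-0.7,0,0,1],[3.6,-0.7,0,0,1],[3.6,-0.7,0,0,1],[3.6,-0.7,0,0,1],[3.6,-0.7,0,-0.03,1]]]}}

```text
clock: 7.73
position: [519.4, 95.1, 143.3]
ee_rot: [-0.673, 0.739, -0.013, 0.009]
contact_force: [0.5, 0.1, -0.7]
gripper_width: 85.6
```

Request:
{"name": "send_rows", "arguments": {"steps": [[[3,-1,0,-0.03,1],[0,0,0,0,1]]]}}

```text
clock: 7.9
position: [525.4, 57.8, 144.2]
ee_rot: [-0.683, 0.73, -0.013, 0.008]
contact_force: [0.6, 0.3, 0.3]
gripper_width: 85.4
```

```bash
python3 - <<'E'
from h import *
st,p,d=shot('w8');print(st['position'],np.round(R.from_quat(st["ee_rot"]).as_matrix(),3),st['gripper_width'])
print(proj('wrist',[[521,44,40],[632,49,64]],st))
E
```

```text
[525.37462819  57.79701409 144.15355241] [[-0.067 -0.997  0.03 ]
 [-0.998  0.067 -0.008]
 [ 0.006 -0.03  -1.   ]] 85.41714028651064
[[326.42180876 214.42049731]
 [149.23696089 241.25932608]]
```

View pics/w8.png

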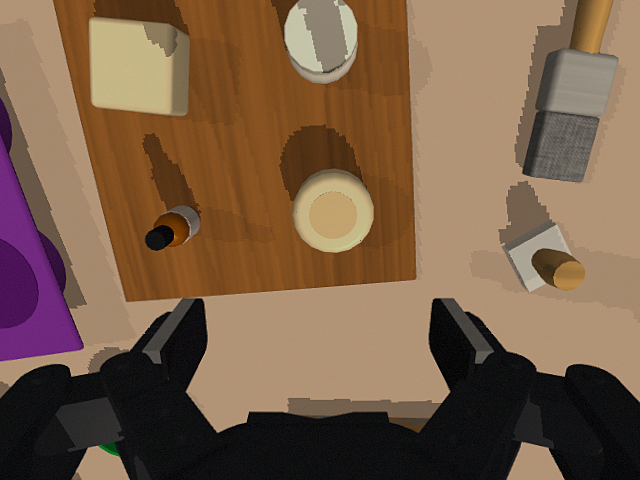

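Wrist view: round soap centre at (333,212), short bottle cap at (160,238), jar (320,35), square soap (139,65). All are standing.

```bash
python3 - <<'E'
from h import *
st,p,d=load('w8')
def dp(u,v):
    o,r=rays("wrist",[(u,v)],st); return np.round(o+r[0]*np.median(d[v-2:v+3,u-2:u+3]),1)
print("soap",plane("wrist",[(333,212)],40,st),dp(333,212),"cap",dp(157,240),plane("wrist",[(157,240)],64,st),"board",dp(250,220),"sq",dp(135,60),"jar",dp(300,45))
a=rays("wrist",[(333,212)],st);b=rays("top",[(301,241)]);print(tri([(a[0],a[1][0]),(b[0],b[1][0])]))
t=np.array([518.5,45,9])-st['position'];print(tool(st,t))
E
```

```text
soap [[516.55771881  42.61649159  40.        ]] [516.6  42.6  39.9] cap [626.9  48.5  64. ] [[626.85551714  48.4653165   64.        ]] board [580.3  52.8   5.8] sq [632.3 -60.1  40. ] jar [529.6 -57.7  53.7]
(array([518.27471588,  42.55518318,  45.90824676]), [np.float64(2.1378416601463117), np.float64(2.1378416601461576)])
[ 12.45736698  10.08799049 134.98352961]
```

Request:
{"name": "send_rows", "arguments": {"steps": [[[0.8,0.6,2,0,1],[0.6,0.5,3.5,0,1],[0,0,3.5,0,1],[0,0,2.5,0,1],[0,0,1.5,0,1],[0,0,0.5,0,1],[0,0,0,0,1]]]}}

```text
clock: 8.53
position: [522.1, 49.6, 7.5]
ee_rot: [-0.683, 0.73, -0.015, 0.014]
contact_force: [-0.4, 0.1, 0.9]
gripper_width: 85.7
```

Request:
{"name": "send_rows", "arguments": {"steps": [[[0.6,0.5,0,0,1],[0,0,0,0,0.65],[0,0,0,0,0.6],[0,0,0,0,0.55],[0,0,0,0,0.5],[0,0,0,0,0.4]]]}}

```text
clock: 9.03
position: [519.2, 46.1, 12.6]
ee_rot: [-0.684, 0.729, -0.017, 0.018]
contact_force: [-0.5, 0.3, -1.1]
gripper_width: 54.3
```

Request:
{"name": "send_rows", "arguments": {"steps": [[[0,0,-1.0,0,0.3],[0,0,-2.5,0,0.3],[0,0,-3,0,0.3],[-2.5,0.6,0,0,0.3],[-3.5,0.6,0,0,0.3],[-3.5,0.6,0,0,0.3],[-3.5,0.6,0,0,0.3],[-3.5,0.6,0,0,0.3],[-3.5,0.6,0,0,0.3],[-2,0.3,0,0,0.3]]]}}

```text
clock: 9.87
position: [491.6, 273.6, 89.2]
ee_rot: [-0.68, 0.733, -0.017, 0.023]
contact_force: [-0.1, -0.7, 0.1]
gripper_width: 53.9
```

```bash
python3 - <<'E'
from h import *
st,p,d=shot('w9');print(st['position'],np.round(R.from_quat(st["ee_rot"]).as_matrix(),3),st['gripper_width'])
print(tool(st,np.array([492,287,20])-st['position']))
print(proj('wrist',[[494.5,353.4,84]],st))
E
```

```text
[491.61457716 273.55868807  89.24457215] [[-0.074 -0.996  0.057]
 [-0.997  0.074  0.007]
 [-0.011 -0.057 -0.998]] 53.88293848205524
[-12.67189994   4.53322944  69.24233512]
[[322.6861984  445.66489005]]
```

View pics/w9.png

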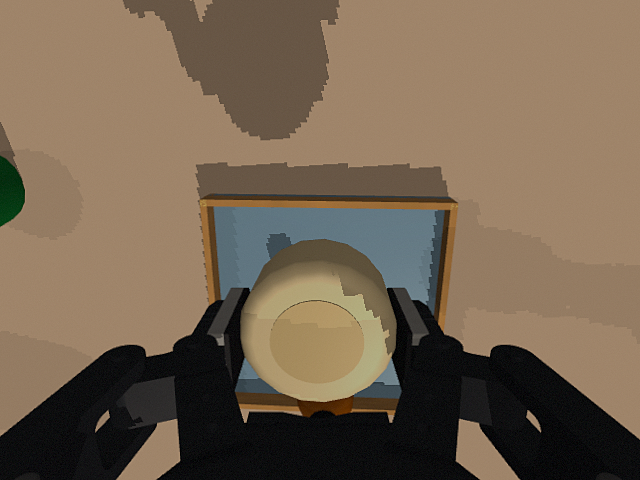

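Wrist view: the soap is held level between the pads at (319,330). The tray rim runs from (201,203) to (457,203), and the soap is over the larger compartment. Lowering.

Request:
{"name": "send_rows", "arguments": {"steps": [[[-0.9,0.25,0,0,0.3],[-0.7,0.2,1.5,0,0.3],[0,0,2.5,0,0.3],[0,0,2.0,0,0.3],[0,0,1.0,0,0.3]]]}}

```text
clock: 10.33
position: [495.2, 300.0, 24.7]
ee_rot: [-0.682, 0.73, -0.017, 0.032]
contact_force: [-0.7, -0.5, -0.7]
gripper_width: 54.0
```

Request:
{"name": "send_rows", "arguments": {"steps": [[[0.9,0.1,0,0,0.3],[0.1,0,0.5,0,0.3],[0,0,0.3,0,0.3]]]}}

```text
clock: 10.58
position: [493.6, 287.9, 15.4]
ee_rot: [-0.682, 0.731, -0.017, 0.03]
contact_force: [0.5, 0.3, -0.7]
gripper_width: 53.9
```

Request:
{"name": "send_rows", "arguments": {"steps": [[[-0.1,0,0.2,0,0.3],[0,0,0.2,0,0.3]]]}}

```text
clock: 10.75
position: [494.7, 288.6, 12.6]
ee_rot: [-0.681, 0.731, -0.017, 0.031]
contact_force: [0.8, 0.4, -1.8]
gripper_width: 53.5
```

Request:
{"name": "send_rows", "arguments": {"steps": [[[0,0,0.2,0,0.3],[0,0,0.2,0,0.3]]]}}

```text
clock: 10.92
position: [495.4, 289.0, 10.8]
ee_rot: [-0.681, 0.731, -0.017, 0.032]
contact_force: [-11.0, -1.2, 21.3]
gripper_width: 53.8
```

Request:
{"name": "send_rows", "arguments": {"steps": [[[0,0,-0.1,0,0.5],[0,0,0,0,0.75],[0,0,0,0,0.85],[0,0,0,0,0.9],[0,0,-2,0,0.95],[0,0,-3,0,1],[0,0,-4,0,1],[0,0,-3,0,1],[2,0,0,0,1],[0,0,0,0,1]]]}}

```text
clock: 11.75
position: [486.1, 267.4, 136.8]
ee_rot: [-0.682, 0.73, -0.017, 0.033]
contact_force: [-0.0, 0.0, -0.8]
gripper_width: 85.9
```

```bash
python3 - <<'E'
from h import *
st,p,d=shot('w10');print(st['position'],np.round(R.from_quat(st["ee_rot"]).as_matrix(),3),st['joints'])
s,t,e=shot('t10','top')
cv2.imwrite('pics/v10.png',np.hstack([cv2.resize(t[205:305,125:225],(400,400),interpolation=cv2.INTER_CUBIC),p[:400,120:520]]))
print(proj('wrist',[[492,286,40],[494,353,84]],st))
E
```

```text
[486.14063963 267.41126908 136.76411834] [[-0.068 -0.995  0.071]
 [-0.997  0.069  0.019]
 [-0.024 -0.07  -0.997]] [ 0.81655517  0.3224254  -0.37015244  0.0536     -0.81609418 -0.92054919]
[[319.75087516 260.6211272 ]
 [319.11019946 388.20341784]]
```

View pics/v10.png

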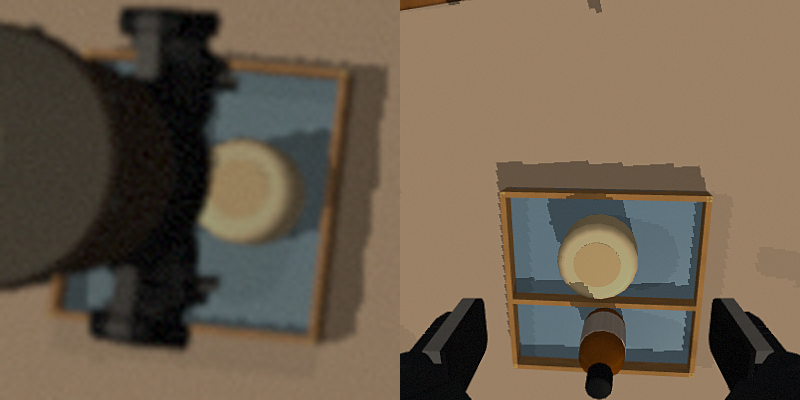

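Both square tray items are in place: soap at (317,258), flat, and the tall bottle upright in the smaller compartment. Next, the short bottle.

Request:
{"name": "send_rows", "arguments": {"steps": [[[2.0,-1.5,0,0,0.8],[3.0,-2.2,0,0,0.6],[3.0,-2.2,0,0,0.55],[3.0,-2.2,0,0,0.55],[3.0,-2.2,0,0,0.55],[3.0,-2.2,0,0,0.55],[1.5,-1.0,0,0,0.55],[0,0,0,0.12,0.55],[0,0,0,0.12,0.55],[0,0,0,0.12,0.55]]]}}

```text
clock: 12.68
position: [615.6, 68.4, 128.6]
ee_rot: [-0.539, 0.842, -0.011, 0.029]
contact_force: [-0.0, -0.1, -0.3]
gripper_width: 47.0
```

Request:
{"name": "send_rows", "arguments": {"steps": [[[0,0,0,0.12,0.55],[0,0,0,0.12,0.55],[0,0,0,0.12,0.55],[0,0,0,0.12,0.55],[0,0,0,0,0.55]]]}}

```text
clock: 13.1
position: [614.5, 67.6, 119.5]
ee_rot: [-0.314, 0.949, -0.003, 0.024]
contact_force: [0.2, -0.3, 0.4]
gripper_width: 47.3
```

```bash
python3 - <<'E'
from h import *
st,p,d=shot('w11');print(st['position'],np.round(R.from_quat(st["ee_rot"]).as_matrix(),3),st['gripper_width'])
print(proj('wrist',[[629,49,64]],st), tool(st,np.array([629,49,60])-st['position']))
E
```

```text
[614.51940907  67.57586999 119.46424058] [[-0.802 -0.596  0.048]
 [-0.596  0.803  0.009]
 [-0.043 -0.021 -0.999]] 47.335244918965486
[[276.43509167 255.95490819]] [  2.041143   -22.27565016  59.91974226]
```

View pics/w11.png

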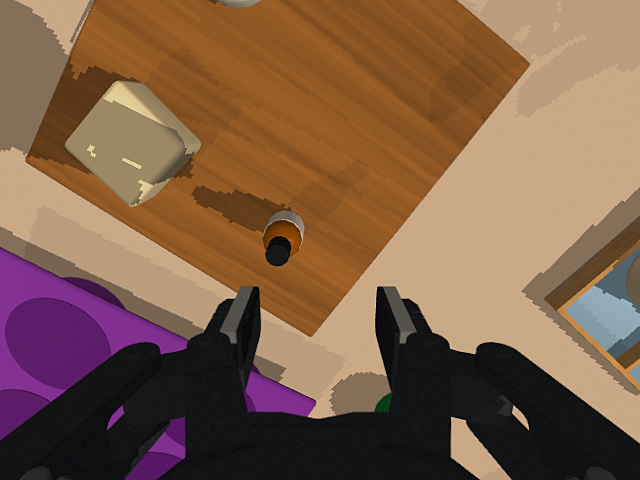

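Short bottle cap at (278,254), matching the (276,256) prediction. The square soap is still standing.

Request:
{"name": "send_rows", "arguments": {"steps": [[[0.2,-1.1,0,0,0.55],[0.1,-1.1,0,0,0.55],[0,0,1.5,0,0.55],[0,0,1.5,0,0.55],[0,0,0.7,0,0.55],[0,0,0,0,0.55]]]}}

```text
clock: 13.65
position: [630.2, 44.7, 79.8]
ee_rot: [-0.322, 0.947, -0.004, 0.024]
contact_force: [-0.2, -0.7, 0.0]
gripper_width: 46.8
```

```bash
python3 - <<'E'
from h import *
st=arm.read_state();print(st['position'],np.round(R.from_quat(st["ee_rot"]).as_matrix(),3),st['gripper_width'])
print(tool(st,np.array([629,49,13])-st['position']))
E
```

```text
[630.1703923   44.74051115  79.83817326] [[-0.792 -0.609  0.047]
 [-0.609  0.793  0.008]
 [-0.042 -0.023 -0.999]] 46.835085648049926
[ 1.1512532   5.59940007 66.73961195]
```

Request:
{"name": "send_rows", "arguments": {"steps": [[[0.1,0.5,0,0,0.55],[0,0,1.5,0,0.55],[0,0,1.5,0,0.55],[0,0,1.5,0,0.55],[0,0,1.0,0,0.55],[0,0,0.5,0,0.55],[0,0,0,0,0.55]]]}}

```text
clock: 14.23
position: [632.4, 49.0, 22.4]
ee_rot: [-0.324, 0.946, -0.005, 0.028]
contact_force: [0.1, 0.1, 0.2]
gripper_width: 46.9
```

```bash
python3 fit.py w12 629 49 12; python3 - <<'E'
from h import *
st=arm.read_state();print(tool(st,np.array([629,49,13])-st['position']),st['ee_rot'])
print(proj('wrist',[[629,49,64],[629,49,6]],st))
E
```

```text
[632.4  49.   22.4] 46.87778576681634 [0.1410935  0.13883736 0.15027391]
label 1375 [[605.2, 35.9, 13.9], [619.3, 41.5, 26.1], [632.8, 56.8, 99.7]]
amber 2406 [[616.9, 37.2, 11.2], [623.0, 43.9, 42.2], [637.6, 59.1, 94.0]]
cap 5113 [[604.3, 24.7, 27.2], [623.3, 48.3, 61.9], [647.2, 72.8, 103.5]]
[ 6.28444998e+02  4.86536573e+01 -3.82961889e-02  4.06748190e-03] 0.47126484079123665
[3.49480293 2.49421136 9.78635937] [-0.32355824  0.94577528 -0.00469939  0.02823278]
[[319.83874815 364.55819275]
 [322.71094929 281.07986215]]
```

Request:
{"name": "send_rows", "arguments": {"steps": [[[0.3,0.3,0.4,0,0.55],[0,0,0.4,0,0.5],[0,0,0,0,0.4],[0,0,0,0,0.32],[0,0,0,0,0.2],[0,0,0,0,0.2]]]}}

```text
clock: 14.78
position: [630.6, 50.5, 17.8]
ee_rot: [-0.324, 0.945, -0.005, 0.031]
contact_force: [-1.6, -0.2, -0.1]
gripper_width: 22.0
```

Request:
{"name": "send_rows", "arguments": {"steps": [[[0,0,-1,0,0.15],[0,0,-2,0,0.15],[0,0,-2.5,0,0.15],[0,0,-2.5,0,0.15],[0,0,-2,0,0.15],[0,0,0,0,0.15]]]}}

```text
clock: 15.28
position: [623.4, 48.7, 123.5]
ee_rot: [-0.324, 0.946, -0.005, 0.03]
contact_force: [0.9, 0.4, -0.0]
gripper_width: 22.0
```

```bash
python3 fit.py w13 630 50 12; python3 - <<'E'
from h import *
st=arm.read_state();print(np.round(R.from_quat(st["ee_rot"]).as_matrix(),3),tool(st,np.array([514,-264.5,110])-st['position']))
E
```

```text
[623.4  48.7 123.5] 22.040553692247904 [ 0.93812672  0.38206813 -0.01616346]
label 1458 [[606.3, 30.8, 120.4], [612.2, 40.5, 132.7], [631.4, 54.6, 167.3]]
amber 2553 [[609.5, 36.7, 116.5], [615.4, 43.4, 148.5], [629.7, 58.0, 154.8]]
cap 5934 [[605.4, 25.6, 130.4], [619.1, 44.1, 165.4], [634.3, 62.8, 197.7]]
[ 6.22750704e+02  5.16602809e+01 -1.44128260e-02 -3.80614946e-02] 0.5722727110236507
[[-0.789 -0.612  0.058]
 [-0.613  0.79   0.009]
 [-0.051 -0.028 -0.998]] [ 278.18867903 -180.61848366    2.64505388]
```

Request:
{"name": "send_rows", "arguments": {"steps": [[[2,-1.3,0,0,0.15],[3,-2.0,0,0,0.15],[3.2,-2.1,0,0,0.15],[3.2,-2.1,0,0,0.15],[3.2,-2.1,0,0,0.15],[3.2,-2.1,0,0,0.15],[3.2,-2.1,0,0,0.15],[2.5,-1.6,0,0,0.15],[1.2,-0.8,0,0,0.15],[0,0,0,0,0.15]]]}}

```text
clock: 16.17
position: [519.0, -239.4, 106.7]
ee_rot: [-0.326, 0.945, -0.001, 0.025]
contact_force: [-0.6, 0.1, -1.2]
gripper_width: 21.9
```

```bash
python3 - <<'E'
from h import *
st,p,d=shot('w14');print(st['position'],np.round(R.from_quat(st["ee_rot"]).as_matrix(),3),st['gripper_width'])
print(tool(st,np.array([514,-264.5,60])-st['position']))
E
```

```text
[ 519.0092035  -239.36543923  106.71378775] [[-0.786 -0.616  0.048]
 [-0.616  0.788  0.014]
 [-0.047 -0.019 -0.999]] 21.859512434460363
[ 21.59477457 -15.83884578  46.06314044]
```

View pics/w14.png

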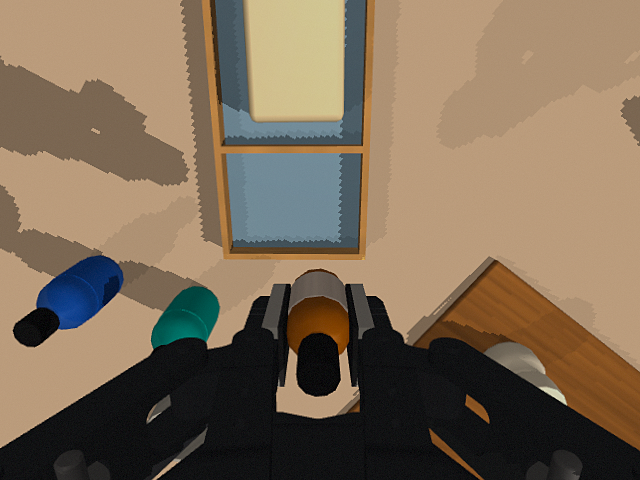

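```bash
python3 - <<'E'
from h import *
st,p,d=load('w14')
w=plane("wrist",[(220,149),(364,149),(364,254),(224,258)],18,st);c=w.mean(0);print(np.round(w,1),c)
print(tool(st,np.array([c[0],c[1],20])-st['position']))
E
```

```text
[[ 513.2 -318.9   18. ]
 [ 460.8 -252.1   18. ]
 [ 511.4 -209.2   18. ]
 [ 570.  -278.4   18. ]] [ 513.87987265 -264.63399203   18.        ]
[ 23.63359456 -15.1216533   86.00511375]
```

The view of the empty smaller compartment puts its centre at (514, -264.6), agreeing with the earlier value. Moving over it and lowering.

Request:
{"name": "send_rows", "arguments": {"steps": [[[1.0,-0.7,0,0,0.15],[1.2,-0.8,0,0,0.15],[0,0,1.5,0,0.15],[0,0,2,0,0.15],[0,0,1.5,0,0.15],[0,0,0,0,0.15]]]}}

```text
clock: 16.72
position: [514.7, -259.7, 53.0]
ee_rot: [-0.328, 0.944, -0.001, 0.025]
contact_force: [-0.8, 0.2, -1.1]
gripper_width: 21.9
```

Request:
{"name": "send_rows", "arguments": {"steps": [[[0.4,-0.3,0,0,0.15],[0,0,1.5,0,0.15],[0,0,1.2,0,0.15],[0,0,0.5,0,0.15],[0,0,0.2,0,0.15]]]}}

```text
clock: 17.13
position: [518.3, -262.3, 20.7]
ee_rot: [-0.331, 0.943, -0.002, 0.027]
contact_force: [1.0, 0.3, -0.3]
gripper_width: 22.0
```

Request:
{"name": "send_rows", "arguments": {"steps": [[[0.3,0,0.2,0,0.15],[0,0,0.15,0,0.15]]]}}

```text
clock: 17.3
position: [517.0, -264.0, 18.0]
ee_rot: [-0.331, 0.943, -0.002, 0.027]
contact_force: [0.5, -0.3, -0.6]
gripper_width: 22.1
```

Request:
{"name": "send_rows", "arguments": {"steps": [[[0,0,0.15,0,0.15],[0,0,0.1,0,0.15]]]}}

```text
clock: 17.47
position: [517.6, -264.2, 17.1]
ee_rot: [-0.332, 0.943, -0.003, 0.028]
contact_force: [-2.4, 1.3, 7.0]
gripper_width: 22.0
```

Contact (7 N). Releasing gently, then checking.

Request:
{"name": "send_rows", "arguments": {"steps": [[[0,0,0,0,0.3],[0,0,0,0,0.35],[0,0,0,0,0.4],[0,0,0,0,0.45],[0,0,0,0,0.5],[0,0,0,0,0.5]]]}}

```text
clock: 17.97
position: [518.7, -264.7, 18.7]
ee_rot: [-0.332, 0.943, -0.004, 0.029]
contact_force: [0.3, 0.4, 0.1]
gripper_width: 42.5
```

```bash
python3 fit.py w15 516 -265 12
```

```text
[ 518.7 -264.7   18.7] 42.47029834433118 [0.33165936 0.41461969 0.07385213]
label 851 [[491.9, -287.1, 13.8], [507.1, -273.3, 28.4], [537.3, -253.6, 95.5]]
amber 2531 [[504.2, -277.4, 11.0], [510.2, -270.4, 42.2], [526.2, -255.2, 51.6]]
cap 6641 [[491.4, -289.4, 22.7], [511.1, -268.4, 58.2], [537.0, -242.3, 99.7]]
[ 5.15776696e+02 -2.65632786e+02 -2.38538404e-02  1.36283131e-03] 0.9739483123936792
```

Request:
{"name": "send_rows", "arguments": {"steps": [[[0,0,-1.0,0,0.5],[0,0,-2,0,0.5],[0,0,-3,0,0.5],[0,0,-3,0,0.6],[0,0,-3,0,0.7],[2,0,-3,0,0.8],[3,0,-2,0,1],[3,0,0,0,1],[3,0,0,0,1],[0,0,0,0,1]]]}}

```text
clock: 18.85
position: [420.9, -338.1, 198.3]
ee_rot: [-0.335, 0.942, -0.007, 0.03]
contact_force: [-0.2, 0.3, -0.7]
gripper_width: 85.1
```

```bash
python3 - <<'E'
from h import *
st,p,d=shot('w16');print(np.round(st['position'],1),st['contact_force'])
_,t,e=shot('t16','top');_,s,_=shot('s16','scene')
cv2.imwrite('pics/v16.png',np.vstack([np.hstack([cv2.resize(t[150:325,125:520],(450,200)),cv2.resize(s[170:320,150:460],(350,200))]),np.hstack([cv2.resize(p,(480,360)),cv2.resize(t[215:320,410:510],(320,360))])]))
def pt(u,v):
    o,ry=rays("top",[[u,v]]); return np.round(o+ry[0]*e[v,u],1)
for n,u in dict(round=(190,252),tall=(157,240),jar=(352,242),sq=(350,186)).items(): print(n,pt(*u))
E
```

```text
[ 420.9 -338.1  198.3] [-0.20226232  0.27643294 -0.67530808]
round [493.9 276.3  41.5]
tall [522.8 362.5   5.3]
jar [518.5 -61.   54.1]
sq [639.9 -57.2  39.4]
```

View pics/v16.png

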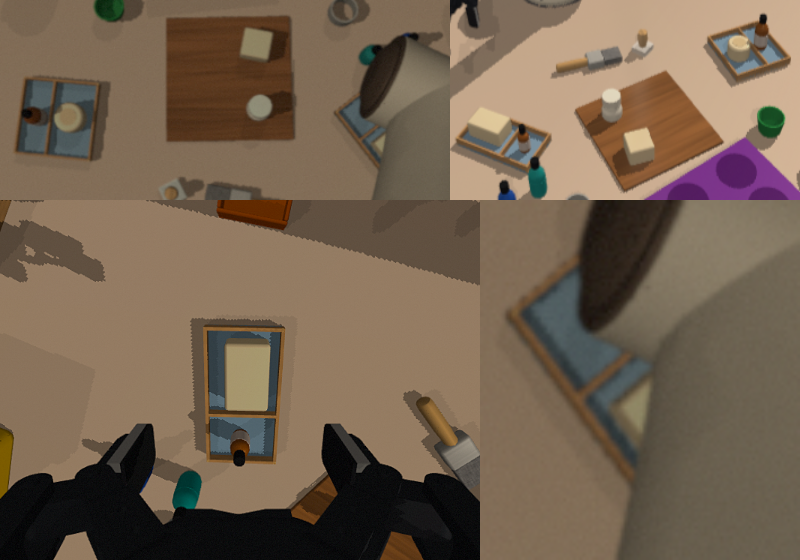

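All the items stand where they belong, upright, in both side and wrist views. One last numeric check of the soap's tray x (the tightest limit), then hand in.

```bash
python3 - <<'E'
from h import *
t=cv2.imread('pics/t16.png');h=cv2.cvtColor(t,cv2.COLOR_BGR2HSV)
C=np.array([494,317]);X=np.array([.07,.9975]);Y=np.array([-X[1],X[0]])
m=np.zeros(h.shape[:2],np.uint8);m[225:285,165:212]=cv2.inRange(h,(12,20,110),(35,140,255))[225:285,165:212]
c=max(cv2.findContours(m,cv2.RETR_EXTERNAL,cv2.CHAIN_APPROX_NONE)[0],key=cv2.contourArea)
(x,y),r=cv2.minEnclosingCircle(c);print((x,y),r)
w=plane("top",[(x,y)],38)[0,:2];print("round tray xy top",(w-C)@X,(w-C)@Y)
st,p,d=load('w10');w=plane("wrist",[(317,258)],40,st)[0,:2];print("wrist",(w-C)@X,(w-C)@Y)
L=np.array([471.5,-298]);a=np.radians(38.2);X=np.array([np.cos(a),np.sin(a)]);w=np.array([515.8,-265.6])-L;print("short",w@X,w@[-X[1],X[0]])
E
```

```text
(184.0, 252.25) 12.412291526794434
round tray xy top -26.797799871179393 -1.350807876387562
wrist -33.30702772390447 -2.4471653327502922
short 54.84989237725501 -1.93372857545662
```

```bash
python3 -c "
from bench import job,arm
print(arm.read_state()['clock']);print(job.job_done())"
```

```text
19.0
the job is handed in; nothing more can be done
None
```

Both kits are made up and the job was handed in at 19.0 s. No verdict is reported back.

- **Moves:** I moved the wrongly packed tall bottle from the long tray to the square tray's smaller compartment. The round soap went into the square tray's larger compartment and the short bottle into the long tray's smaller one. The bar soap, jar, square soap and coloured look-alikes were never gripped or moved.
- **Square tray:** the last pictures show everything standing, with nothing in the gripper. The round soap is at tray x of about -27 mm from the top view or -33 mm from the wrist view. The two views differ by 6 mm, and both are inside -45 to -15. The tall bottle is at tray x of about 36 mm, with a fitted tilt of about 0.02 rad.
- **Long tray:** the short bottle is at about (55, -2) mm in the tray, with a fitted tilt of about 0.02 rad. The bar soap lies in its compartment, judged by eye.
- **Board:** the jar and square soap read the same positions as at the start.
- **What went wrong:** my first grasp of the tall bottle was too high, on its shoulder. It was carried about 10–12° off vertical, then rocked upright when released, well under the 0.7 rad limit. The tool also drifted a few degrees off vertical over the run. I corrected for this only in position, since the moves cannot correct the tilt itself.

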